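# Lock the slide-carrier plate onto a microscope stage

### The arm

A 6-joint arm with a two-finger parallel gripper is mounted at the origin on the work surface. World frame = base frame: x ahead of the robot, y to its left, z up, the work surface at z = 0. Lengths are in m, angles in rad, forces in N, time in s.
With the tool pointing down it reaches from about 0.25 to 0.725 m from the base axis. Payload 9.7 kg.
Tool frame: the origin (TCP) lies on the centre line of the jaws, within the pads' length; the fingertips stand 19 mm ahead of it and the grasp point (between the pads) is the TCP (manip.tip_reach is the distance from the TCP to the fingertips, in m); z points along the fingers, x is the direction in which the jaws open and shut, and the axes are right-handed (so a half turn about z gives the same grasp; the last joint's range is limited). The gripper opens to 85 mm and grips with 20 to 120 N. Pads are 22 mm wide; open, the fingers measure 114 mm over their backs; the gripper's body (76 mm by 85 mm) begins 54 mm behind the grasp point. The pads swing forward as they close: fully open they stand 13 mm farther back than shut.
Start: joints at [1.251, 0.087, 0.176, 1.66, 0, 1.571], TCP at [0.173, 0.522, 0.25] pointing down, gripper open.
Joint ranges: [-3.13, 3.13], [-0.85, 1.81], [-1.15, 1.24], [-2.2, 2.28], [-1.44, 1.52], [-3.14, 3.14]. Speed limits (rad/s): [2.22, 2.22, 2.57, 3.14, 3.14, 3.14].

### API

Orientations are given as a rotation vector (axis times angle).
In Python, from cell import status, cams, manip gives the robot as it stands.
- The arm moves only by the shell command python3 -m pendant 'ROWS' [FORCE]. ROWS is JSON, a list of rows, each a list of 7 numbers: the shift along the tool's x, y, z in m, then the turn, a rotation vector about the tool's x, y, z in degrees, then the closure, from 0 (fully open) to 1 (shut). In form: [[tx, ty, tz, wx, wy, wz, jaw], ...]. A call has 1 to 20 rows; each row shifts and turns the commanded pose from where the row before left it, along the tool's axes as they then stand; what a row does not reach is not made up. A row lasts 1/8 s, in which the tool goes at most 62.5 mm and 10.7 degrees, less where a joint would pass 70% of its speed; a pose out of reach is approached as far as the arm can. A call is refused whole if a number of a shift passes 0.0625 or a number of a turn 10.7, either way. A call with a gripper value outside its range is refused whole. The fingers move at their own pace and stop on an object; FORCE is the grip in N (left out, the last holds). Time passes only in rows, so rows that do not move let the fingers close. It gives the time, the measured TCP pose, the force and the opening at its end, in the units of the state.
- status.state(): the state, without advancing time (a new reading comes with each control period).
- cams.snapshot(name): name is "side" or "top"; returns the picture (400x640x3 uint8, red, green, blue); there is no depth.
- cams.calibration(name): a dict with "camera_matrix" (3x3 intrinsics, pixels), "view" (4x4, takes a point from world to camera coordinates). Camera axes: x right, y down, z forward; pixel columns grow to the right and rows downward; lengths in m; the calibration is good to about 2 mm. A picture is of the moment at which its call begins. calibration takes no time and is no camera call.
- manip.close_job(): hands the job in, once; it reports no verdict.
The state is a dict: "t": time; "qpos": joint angles; "qvel": joint speeds; "effort": joint torques, N m; "tcp_pos": TCP position; "orientation": TCP orientation; "force": force on the tool from outside, world axes, zero at the start; "moment": the same for the moment, N m; "grip_width": finger opening in m.
Only numpy, scipy, OpenCV 4.12 (cv2) and the standard library are available. Lean on these libraries where they do the work, as an engineer would, in place of code of your own. Each camera call takes 0.05 s, during which the arm holds its last target.

### The job

Refit the slide-carrier plate on the microscope stage: take it by its black grip, lower it flat over the two brass screw heads so that they pass through the wide ends of its keyholes, then slide it along the stage until it is fully home under the heads and the red latch springs up behind it. Feel your way and do not force it: the screws may be set some way forward or back. Let go of it when it is locked, and leave the screwdriver, the slide box and the jar where they are.

Things in the scene. Friction and masses are not known exactly. Their poses are not given: they have to be found in the camera images.
- stage: Microscope stage unit, limb and head taken off, fixed to the table: white base 190 x 150 mm under a black square stage 160 x 160 mm whose flat top is 62 mm above the table. Origin: centre of the underside, z up. The plate locks by sliding to its -x. Two brass screws on the top share one x, anywhere from -16 to +16 mm in this frame: this pose does NOT tell it (see it or feel it).
- stage_mid (a point): Centre of the stage's top face, axes as the stage. The screws stand at y = +40 and -40 mm, x unknown within 16 mm either way (the bar that carries screws and latch is clamped there). Shank 5 mm across; head 12 mm across, its underside 6 mm and its top 9.5 mm above the stage top.
- plate_grip (a point): Centre of the black upright grip of the loose aluminium plate (about 0.2 kg), 23 mm above the plate's underside, over the plate's middle. The grip is 14 mm thick along the plate's x, 44 mm long along its y and rises from 4 to 42 mm above the underside. Its height above the table when the plate lies flat on the stage: 85 mm; when it lies on top of the screw heads: 94.5 mm.
- plate_middle (a point): Middle of the plate, 76 (x) by 120 (y) by 4 mm, half-way through. Keyholes at y = +40 and -40 mm: a wide end 16 mm across centred at x = -12 mm, then a slot 8 mm wide to +x, ending at x = +8.5. Plate x goes along stage x. Wide ends over the screws: this point is 12 mm to +x of the screws; fully home (shanks at the slot ends): 6 mm to -x of them, a slide of 18 mm to the stage's -x.
- plate_nose (a point): Middle of the plate's leading (-x) edge, 38 mm from its middle, half-way through the thickness; a red stripe on the plate marks this edge.
- latch (a joint): Red spring latch on the stage, 24 mm wide, 8 mm long, centred 37.5 mm to +x of the screws. 0 = up, 4 mm above the stage; grows as it is pressed (m; 0.004 = flush, at most 0.005). The plate lowered over the heads presses it flush (about 2.4 N); it springs up to 0 behind the plate's trailing edge 1.5 mm before the slot ends are reached, and stays up.
- screwdriver: Screwdriver, 160 mm long, lying on the mat beside the plate. Leave it alone.
- slide_box: Closed blue slide box, 100 x 50 x 32 mm, on the table between the mat and the stage unit; origin at the centre of its underside. Leave it alone.
- stain_jar: Amber jar, 40 mm across, 70 mm tall, standing between the mat and the stage unit; origin at the centre of its underside. Leave it alone.
Things that resemble listed ones, but are neither listed nor needed, are in the scene too. Leave any pink look-alike of the stage alone.

How it is judged:
By the outcome, as a careful person would: the job done as asked, in the order asked, and still so for the second after the job is handed in, with the robot touching nothing.
It also fails if it takes over 64 s, if anything falls off the work surface, if the arm or the gripper's body presses on something with over 40 N, if the wrist force passes 120 N, or if a joint passes its speed limit or range.

## Working session

There is one attempt and no reset: what is moved stays moved. The work goes in short steps, Python scripts to look and compute and a shell command to move; the robot and the scene stay as the last step left them, time stands still between calls to the robot, and variables do not carry over. Pictures are saved under pics/ and viewed, and the job is handed in when it is done.

```bash
ls; mkdir -p pics
cat > h.py <<'E'
import numpy as np,cv2
from cell import status,cams,manip
def snap(n,f):
    im=cams.snapshot(n); cv2.imwrite(f'pics/{f}.png',im[:,:,::-1]); return im
def ray(n,u,v,z):
    c=cams.calibration(n);K=np.array(c["camera_matrix"]);V=np.array(c["view"])
    R=V[:3,:3];t=V[:3,3];o=-R.T@t;d=R.T@np.linalg.inv(K)@[u,v,1]
    return o+d*(z-o[2])/d[2]
def proj(n,p):
    c=cams.calibration(n);K=np.array(c["camera_matrix"]);V=np.array(c["view"])
    q=K@(V[:3,:3]@np.array(p)+V[:3,3]);return q[:2]/q[2]
def st():
    s=status.state();print({k:np.round(s[k],4) for k in ("t","qpos","tcp_pos","orientation","force","moment","grip_width")})
    return s
E
python3 - <<'E'
from h import *
snap("top","t0");snap("side","s0");st()
E
```

```text
pics
{'t': np.float64(0.1), 'qpos': array([ 1.2510e+00,  8.7400e-02,  1.7520e-01,  1.6598e+00, -1.0000e-04,
        1.5708e+00]), 'tcp_pos': array([0.1729, 0.5219, 0.2497]), 'orientation': array([ 2.5462e+00,  1.8389e+00, -1.5000e-03]), 'force': array([-0.7453,  0.3893,  0.7696]), 'moment': array([ 0.0415,  0.0096, -0.0511]), 'grip_width': np.float64(0.0855)}
```

View pics/t0.png

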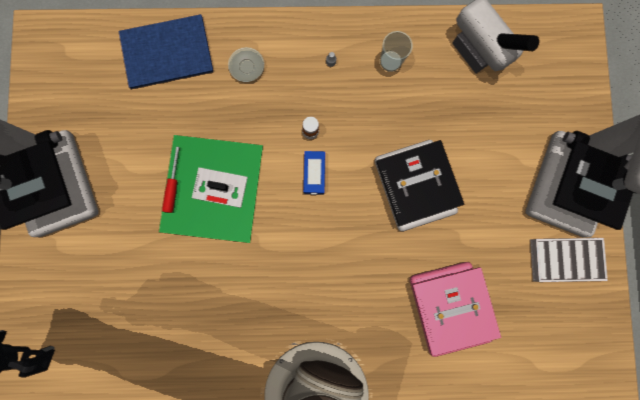

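View pics/s0.png

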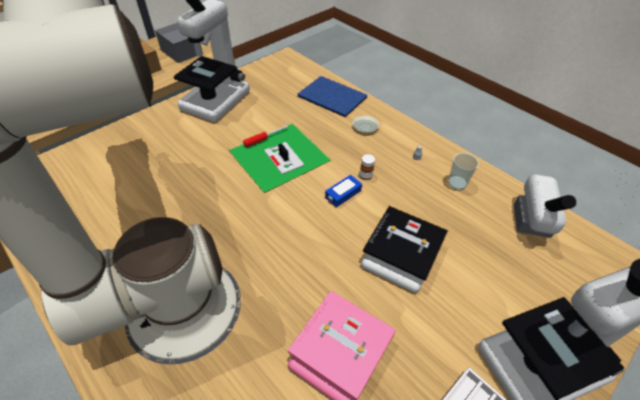

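Run:
```python
from h import *
a=cv2.imread('pics/t0.png')
x=cv2.resize(a[130:250,155:275],(600,600),interpolation=cv2.INTER_CUBIC);cv2.imwrite('pics/c1.png',x)
x=cv2.resize(a[130:240,365:475],(600,600),interpolation=cv2.INTER_CUBIC);cv2.imwrite('pics/c2.png',x)
for n in("top","side"):
    V=np.array(cams.calibration(n)["view"]);print(n,-V[:3,:3].T@V[:3,3])
```

```text
top [0.32889678 0.01003827 1.0814126 ]
side [-0.07311087 -0.50460761  0.85543274]
```

View pics/c1.png

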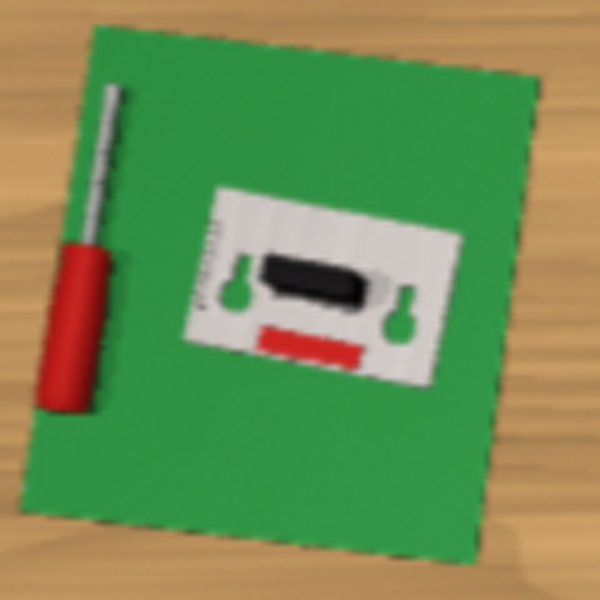

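View pics/c2.png

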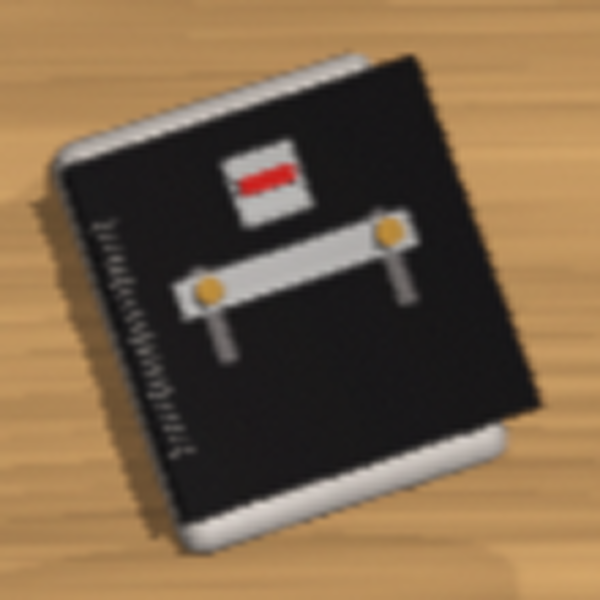

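```bash
cat > m.py <<'E'
from h import *
a=cv2.imread('pics/t0.png')
hsv=cv2.cvtColor(a,cv2.COLOR_BGR2HSV)
def fitquad(mask,n,z,name):
    cs,_=cv2.findContours(mask,cv2.RETR_EXTERNAL,cv2.CHAIN_APPROX_NONE)
    c=max(cs,key=cv2.contourArea)
    h=cv2.convexHull(c)[:,0,:].astype(float)
    P=np.array([ray(n,u,v,z)[:2] for u,v in h])
    (cx,cy),(w,hh),ang=cv2.minAreaRect((P*1000).astype(np.float32))
    print(name,cx,cy,w,hh,ang); return P
m=np.zeros(a.shape[:2],np.uint8);m[160:215,190:250]=((hsv[...,1]<60)&(hsv[...,2]>110))[160:215,190:250]*255
m2=m.copy(); red=((hsv[...,0]<8)|(hsv[...,0]>172))&(hsv[...,1]>120)
m2[160:215,190:250]|=(red[160:215,190:250]*255).astype(np.uint8)
fitquad(m2,"top",.006,"plate")
m=np.zeros(a.shape[:2],np.uint8);m[130:240,365:475]=(a.max(2)<45)[130:240,365:475]*255
m=cv2.morphologyEx(m,cv2.MORPH_CLOSE,np.ones((3,3)))
fitquad(m,"top",.062,"stage")
# screws
b=(hsv[...,0]>12)&(hsv[...,0]<28)&(hsv[...,1]>110)&(hsv[...,2]>120)
w=np.zeros_like(m);w[163:195,397:445]=b[163:195,397:445]
# exclude outside stage by components
k,l,s,c=cv2.connectedComponentsWithStats(w)
S=[]
for i in range(1,k):
    print(s[i],c[i]);
    if s[i][4]>8:S.append(ray("top",*c[i],.0715));print(S[-1])
d=S[0]-S[1];print(np.linalg.norm(d),(S[0]+S[1])/2,np.degrees(np.arctan2(d[1],d[0]))-90)
r=np.zeros_like(m);r[155:170,400:430]=red[155:170,400:430]
ys,xs=np.nonzero(r);print("latch",xs.mean(),ys.mean(),ray("top",xs.mean(),ys.mean(),.066))
# stripe, grip
ys,xs=np.nonzero(red[193:210,200:235]);print("stripe",ray("top",xs.mean()+200,ys.mean()+193,.006))
g=np.zeros_like(m);g[175:200,200:235]=(a.max(2)<60)[175:200,200:235]
ys,xs=np.nonzero(g);print("grip px",xs.min(),xs.max(),ys.min(),ys.max(),ray("top",xs.mean(),ys.mean(),.035))
# keyhole green holes
gm=np.zeros_like(m);gr=(hsv[...,0]>45)&(hsv[...,0]<80)&(hsv[...,1]>120)
k,l,s,c=cv2.connectedComponentsWithStats(gr.astype(np.uint8))
for i in range(1,k):
    if 8<s[i][4]<200: print("hole",s[i],c[i],ray("top",*c[i],.005))
E
python3 m.py
```

```text
plate 485.9071960449219 224.90875244140625 121.94185638427734 76.50878143310547 77.98855590820312
stage 481.252197265625 -244.67291259765625 156.3135528564453 158.28921508789062 17.09422492980957
[434 170   5   5  19] [435.84210526 171.94736842]
[ 0.50326163 -0.28122656  0.0715    ]
[401 181   5   5  19] [402.84210526 182.84210526]
[ 0.47933087 -0.20487954  0.0715    ]
0.08000968234071323 [ 0.49129625 -0.24305305  0.0715    ] -162.59654341017927
latch 413.5 162.5 [ 0.52698363 -0.23239977  0.066     ]
stripe [0.45653056 0.2312887  0.006     ]
grip px 208 227 181 190 [0.48426087 0.22286253 0.035     ]
hole [200 182   5  10  32] [202.1875 187.5625] [0.48526022 0.26605475 0.005     ]
hole [232 188   6  10  32] [234.65625 193.65625] [0.46921546 0.1878289  0.005     ]
```

Run:
```python
from h import *
a=cv2.imread('pics/s0.png')
hsv=cv2.cvtColor(a,cv2.COLOR_BGR2HSV)
c,s=np.cos(np.radians(-12)),np.sin(np.radians(-12))
b=a.copy()
P=[(.5033,-.2812,.0715),(.4793,-.2049,.0715),(.527,-.2324,.066)]
for x,y in [(38,60),(38,-60),(-38,60),(-38,-60)]:
    P.append((.4859+(c*x-s*y)/1e3,.2249+(s*x+c*y)/1e3,.006))
P.append((.4859,.2249,.044)) # grip top
big=cv2.resize(a,None,fx=5,fy=5,interpolation=cv2.INTER_CUBIC)
for p in P:
    q=proj("side",p);print(np.round(q,1));cv2.drawMarker(big,tuple(int(v) for v in (q+.5)*5),(255,0,255),0,12,1)
cv2.imwrite('pics/d1.png',big[5*130:5*190,5*225:5*335][:,:]);cv2.imwrite('pics/d2.png',big[5*200:5*290,5*355:5*455])
```

```text
[423.5 241. ]
[392.5 227.7]
[413.  225.2]
[285.  142.3]
[303.6 164.8]
[263.7 150.2]
[281.5 173.7]
[282.7 148.1]
```

View pics/d1.png

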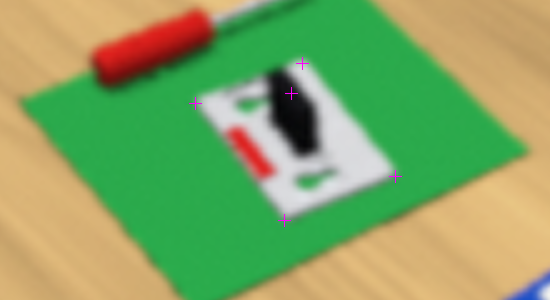

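View pics/d2.png

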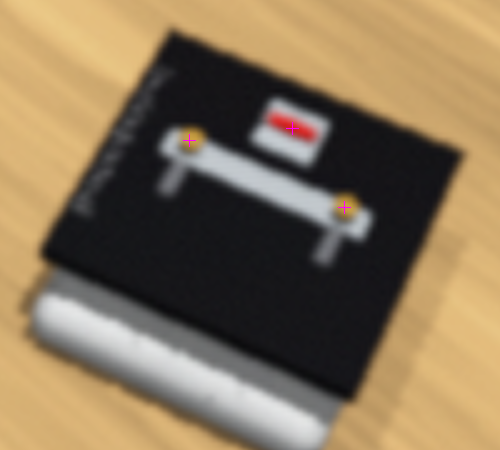

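```bash
cat >> h.py <<'E'
from scipy.spatial.transform import Rotation as Ro
def go(x,y,z,yaw):
    s=st();R=Ro.from_rotvec(s["orientation"]);T=Ro.from_euler('z',yaw,degrees=True)*Ro.from_euler('x',180,degrees=True)
    d=np.array([x,y,z])-s["tcp_pos"]
    print("toolshift now",R.inv().apply(d),"turn deg",np.degrees((R.inv()*T).as_rotvec()),"shift in target frame",T.inv().apply(d))
E
python3 -m pendant '[[0,0,0,0,0,10.4,0],[0,0,0,0,0,10.5,0],[0,0,0,0,0,10.5,0],[0,0,0,0,0,10.5,0],[0,0,0,0,0,10.5,0],[0,0,0,0,0,10.5,0],[0,0,0,0,0,10.5,0],[0,0,0,0,0,10.4,0],[0,0,0,0,0,0,0]]'
python3 -c "
from h import *
go(.4853,.2245,.12,-12)"
```

```text
t: 1.23
tcp_pos: [0.1729, 0.522, 0.2499]
orientation: [3.124, -0.33, -0.0]
force: [0.3, 0.3, -0.7]
grip_width: 0.0856
{'t': np.float64(1.225), 'qpos': array([1.251 , 0.0872, 0.1755, 1.6598, 0.    , 3.0322]), 'tcp_pos': array([0.1729, 0.522 , 0.2499]), 'orientation': array([ 3.1235e+00, -3.2980e-01, -3.0000e-04]), 'force': array([ 0.3412,  0.2794, -0.7284]), 'moment': array([-0.0216, -0.0312, -0.0106]), 'grip_width': np.float64(0.0856)}
toolshift now [0.36769676 0.22561303 0.13003354] turn deg [ 0.04089744  0.00584617 -0.05399185] shift in target frame [0.36747069 0.22605219 0.12990985]
```

```bash
python3 -m pendant '[[0.046,0.0282,0.008,0,0,0,0],[0.046,0.0282,0.012,0,0,0,0],[0.046,0.0282,0.016,0,0,0,0],[0.046,0.0282,0.016,0,0,0,0],[0.046,0.0282,0.018,0,0,0,0],[0.046,0.0282,0.02,0,0,0,0],[0.046,0.0282,0.02,0,0,0,0],[0.0457,0.0282,0.02,0,0,0,0],[0,0,0,0,0,0,0],[0,0,0,0,0,0,0]]'
python3 -c "
from h import *
go(.4853,.2245,.031,-12);snap('side','s1');snap('top','t1')"
```

```text
t: 2.48
tcp_pos: [0.4849, 0.2243, 0.1203]
orientation: [3.124, -0.328, -0.001]
force: [-0.5, 0.3, 0.2]
grip_width: 0.0851
{'t': np.float64(2.475), 'qpos': array([ 4.3320e-01,  3.9800e-02, -1.2450e-01,  1.4070e+00,  2.0000e-04,
        2.2135e+00]), 'tcp_pos': array([0.4849, 0.2243, 0.1203]), 'orientation': array([ 3.1243e+00, -3.2850e-01, -8.0000e-04]), 'force': array([-0.4655,  0.2643,  0.1671]), 'moment': array([-0.0275,  0.0207,  0.0019]), 'grip_width': np.float64(0.0851)}
toolshift now [ 0.00043951 -0.00029297  0.08925497] turn deg [ 0.00595746  0.03010542 -0.00347363] shift in target frame [ 0.00039262 -0.00028366  0.08925522]
```

View pics/s1.png

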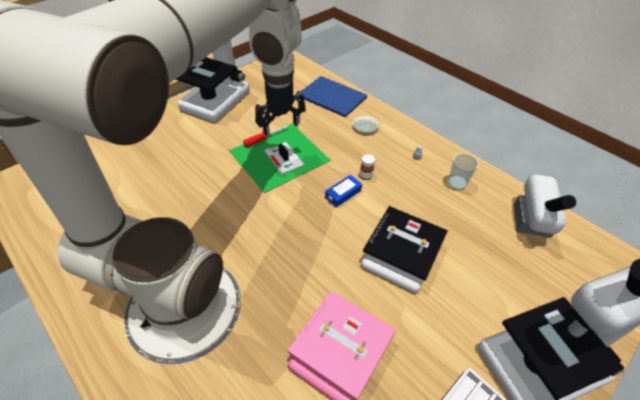

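```bash
python3 -m pendant '[[0,0,0.03,0,0,0,0],[0,0,0.03,0,0,0,0],[0,0,0.02,0,0,0,0],[0,0,0.009,0,0,0,0],[0,0,0,0,0,0,0]]'
python3 -m pendant '[[0,0,0,0,0,0,0.4],[0,0,0,0,0,0,0.6],[0,0,0,0,0,0,0.8],[0,0,0,0,0,0,1],[0,0,0,0,0,0,1],[0,0,0,0,0,0,1],[0,0,0,0,0,0,1]]' 40
python3 -c "
from h import *
st();snap('side','s2')"
```

```text
t: 3.2
tcp_pos: [0.4847, 0.2249, 0.0315]
orientation: [-3.124, 0.329, 0.0]
force: [0.3, 0.2, -0.2]
grip_width: 0.0856
t: 4.08
tcp_pos: [0.4854, 0.2244, 0.0316]
orientation: [-3.124, 0.332, -0.001]
force: [1.5, -1.1, 3.9]
grip_width: 0.0136
{'t': np.float64(4.075), 'qpos': array([ 4.3310e-01,  7.7900e-02, -2.5800e-01,  1.2342e+00, -2.0000e-04,
        2.2155e+00]), 'tcp_pos': array([0.4854, 0.2244, 0.0316]), 'orientation': array([-3.1238e+00,  3.3180e-01, -1.2000e-03]), 'force': array([ 1.5492, -1.0692,  3.9323]), 'moment': array([-0.1957, -0.1899, -0.0289]), 'grip_width': np.float64(0.0136)}
```

View pics/s2.png

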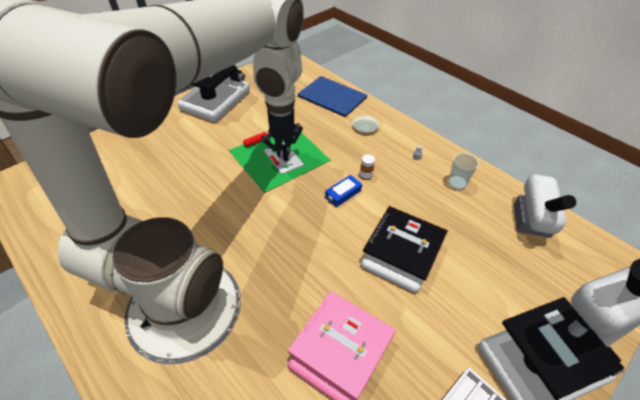

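```bash
python3 -m pendant '[[0,0,-0.01,0,0,0,1],[0,0,-0.03,0,0,0,1],[0,0,-0.05,0,0,0,1],[0,0,-0.05,0,0,0,1],[0,0,0,0,0,0,1],[0,0,0,0,0,0,1]]'
python3 -c "
from h import *
go(.5,-.24,.1716,17.4);snap('side','s3');a=snap('top','t3');cv2.imwrite('pics/t3c.png',cv2.resize(a[120:240,150:290,::-1],None,fx=5,fy=5,interpolation=2))"
```

```text
t: 4.88
tcp_pos: [0.4846, 0.2242, 0.1704]
orientation: [3.123, -0.331, -0.002]
force: [0.2, 0.2, -2.6]
grip_width: 0.0133
{'t': np.float64(4.875), 'qpos': array([ 4.3330e-01,  3.4500e-02, -3.3400e-02,  1.5043e+00,  1.0000e-04,
        2.2156e+00]), 'tcp_pos': array([0.4846, 0.2242, 0.1704]), 'orientation': array([ 3.1234e+00, -3.3150e-01, -2.0000e-03]), 'force': array([ 0.2172,  0.1719, -2.6165]), 'moment': array([ 0.0032,  0.0054, -0.0159]), 'grip_width': np.float64(0.0133)}
toolshift now [ 0.11249754  0.45063739 -0.00102083] turn deg [ 2.49699756e-02  7.90866648e-02 -2.95165141e+01] shift in target frame [-0.12411903  0.44757541 -0.00122921]
```

View pics/s3.png

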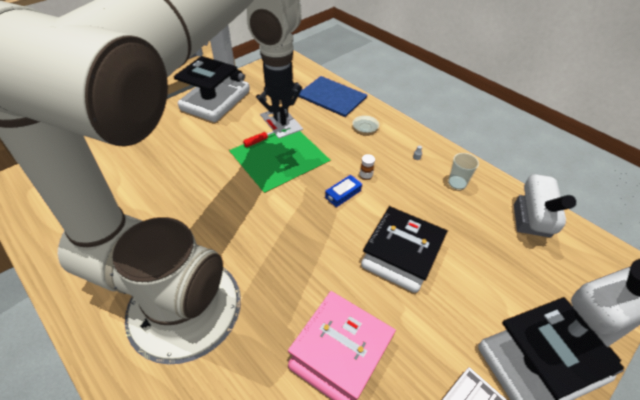

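View pics/t3c.png

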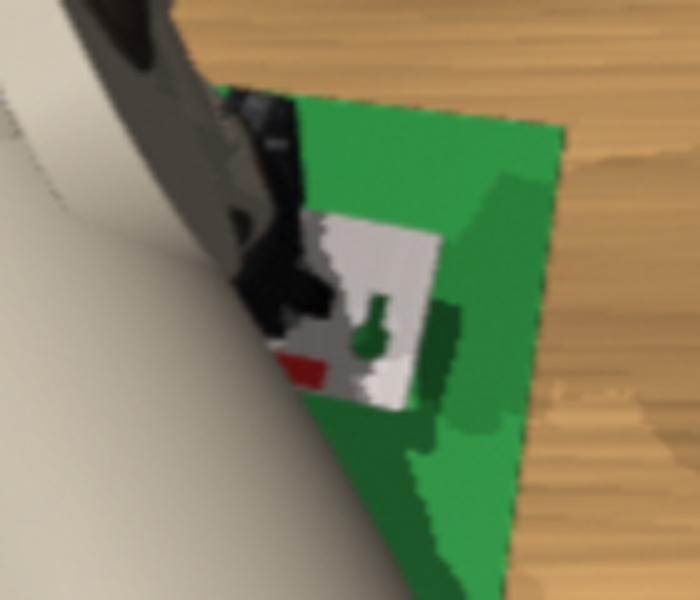

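```bash
python3 -c "
from h import *
a=cv2.imread('pics/t3.png')
for u,v in [(441,235),(405,410),(370,340)]:
    p=ray('top',150+u/5-.5,120+v/5-.5,.145)
    d=p[:2]-[.4846,.2242];c,s=np.cos(np.radians(-12.1)),np.sin(np.radians(-12.1))
    print(p,'plate frame mm',1e3*np.array([c*d[0]+s*d[1],-s*d[0]+c*d[1]]))
"
```

```text
[0.50863751 0.15842499 0.145     ] plate frame mm [ 37.29113484 -59.27499849]
[0.43455977 0.17334883 0.145     ] plate frame mm [-38.26915064 -60.21078463]
[0.46435904 0.18811661 0.145     ] plate frame mm [-12.22752178 -39.52461823]
```

```bash
python3 -m pendant '[[0,0,0,0,0,-9.8,1],[0,0,0,0,0,-9.9,1],[0,0,0,0,0,-9.8,1],[-0.006,0.0225,0,0,0,0,1],[-0.0121,0.0448,0,0,0,0,1],[-0.0121,0.0448,0,0,0,0,1],[-0.0121,0.0448,0,0,0,0,1],[-0.0121,0.0448,0,0,0,0,1],[-0.0121,0.0448,0,0,0,0,1],[-0.0121,0.0448,0,0,0,0,1],[-0.0121,0.0448,0,0,0,0,1],[-0.0121,0.0448,0,0,0,0,1],[-0.0121,0.0448,0,0,0,0,1],[-0.0065,0.0222,0,0,0,0,1],[0,0,0,0,0,0,1],[0,0,0,0,0,0,1]]'
python3 -c "
from h import *
go(.5027,-.2395,.115,17.4);a=snap('side','s4');b=snap('top','t4');cv2.imwrite('pics/t4c.png',cv2.resize(b[110:230,340:480,::-1],None,fx=5,fy=5,interpolation=2));cv2.imwrite('pics/s4c.png',cv2.resize(a[180:300,350:490,::-1],None,fx=5,fy=5,interpolation=2))"
```

```text
t: 6.98
tcp_pos: [0.5025, -0.2388, 0.1703]
orientation: [-3.104, -0.474, 0.002]
force: [0.3, 0.8, -2.6]
grip_width: 0.0137
{'t': np.float64(6.975), 'qpos': array([-4.4370e-01,  8.8400e-02,  2.3000e-02,  1.5073e+00,  2.0000e-04,
        8.2380e-01]), 'tcp_pos': array([ 0.5025, -0.2388,  0.1703]), 'orientation': array([-3.1043e+00, -4.7440e-01,  2.3000e-03]), 'force': array([ 0.3212,  0.8151, -2.5773]), 'moment': array([ 0.0219, -0.0233,  0.0222]), 'grip_width': np.float64(0.0137)}
toolshift now [4.84951224e-05 8.27083544e-04 5.52645113e-02] turn deg [-0.08666953  0.07315985 -0.02249414] shift in target frame [-2.23801343e-05  7.43490834e-04  5.52657158e-02]
```

View pics/s4c.png

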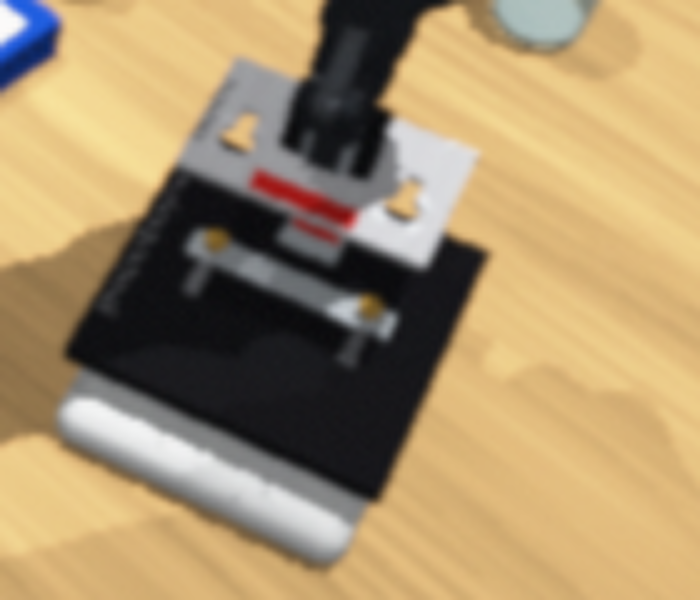

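View pics/t4c.png

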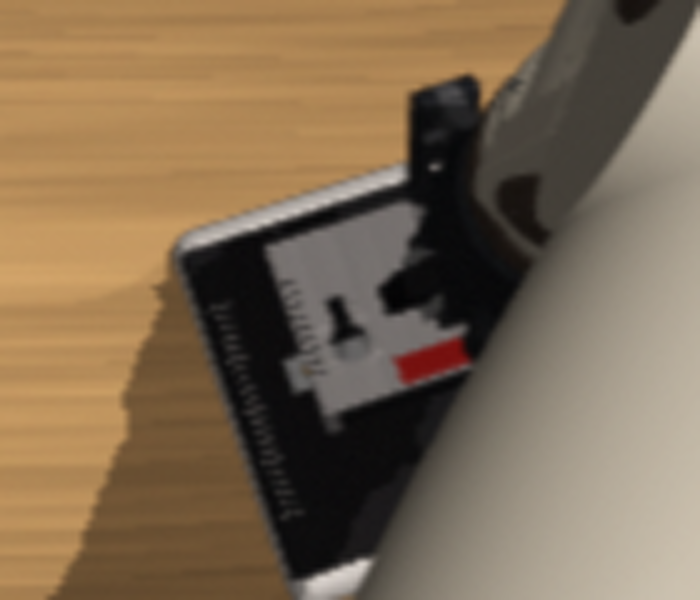

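```bash
python3 -m pendant '[[0,0.0008,0.015,-0.08,0.07,0,1],[0,0,0.03,0,0,0,1],[0,0,0.018,0,0,0,1],[0,0,0,0,0,0,1],[0,0,0,0,0,0,1]]'
python3 -c "
from h import *
go(.5027,-.2395,.1,17.4);a=snap('side','s5');b=snap('top','t5');cv2.imwrite('pics/t5c.png',cv2.resize(b[110:230,340:480,::-1],None,fx=5,fy=5,interpolation=2));cv2.imwrite('pics/s5c.png',cv2.resize(a[180:300,350:490,::-1],None,fx=5,fy=5,interpolation=2))"
```

```text
t: 7.7
tcp_pos: [0.5036, -0.2403, 0.1091]
orientation: [3.104, 0.474, 0.003]
force: [0.1, 0.7, -1.9]
grip_width: 0.0135
{'t': np.float64(7.7), 'qpos': array([-4.4510e-01,  9.5600e-02, -8.7200e-02,  1.3852e+00, -2.0000e-04,
        8.2230e-01]), 'tcp_pos': array([ 0.5036, -0.2403,  0.1091]), 'orientation': array([3.1038, 0.4745, 0.0035]), 'force': array([ 0.0974,  0.7329, -1.9027]), 'moment': array([ 0.0064, -0.0361,  0.01  ]), 'grip_width': np.float64(0.0135)}
toolshift now [-0.00061388 -0.00101661  0.00907834] turn deg [ 0.11675848 -0.11110316 -0.01715919] shift in target frame [-0.00059598 -0.00099829  0.00908157]
```

View pics/s5c.png

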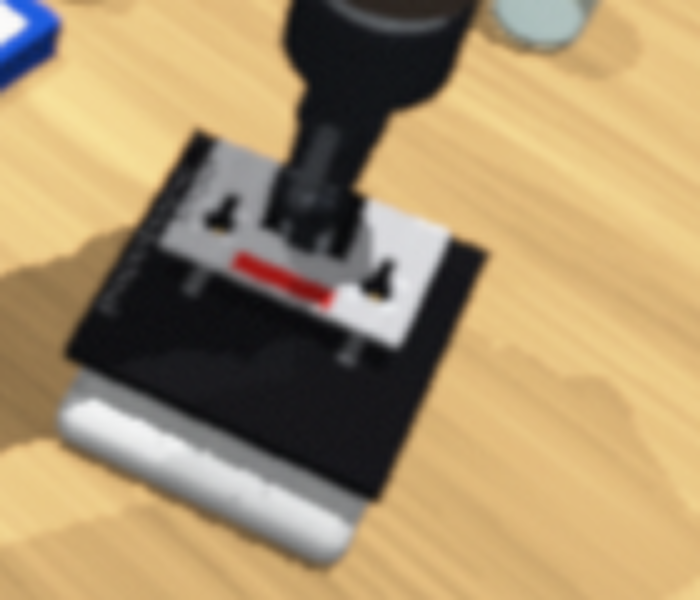

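View pics/t5c.png

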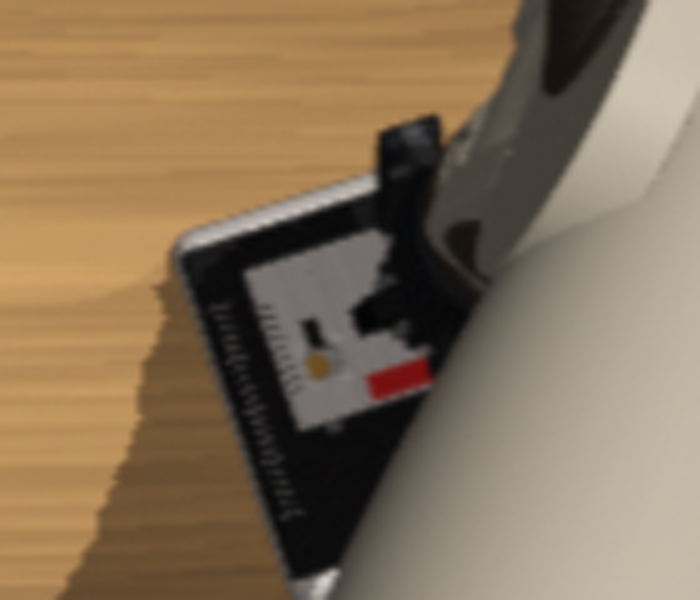

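```bash
python3 -c "
from h import *
c,s=np.cos(np.radians(17.4)),np.sin(np.radians(17.4))
for u,v,z in [(243,268,.0835),(300,430,.0835),(318,366,.0715)]:
    p=ray('top',340+u/5-.5,110+v/5-.5,z)
    for o in ([.5036,-.2403],[.4913,-.2431]):
        d=p[:2]-o
        print(p,'mm',1e3*np.array([c*d[0]+s*d[1],-s*d[0]+c*d[1]]))
# head centre side
a=cv2.imread('pics/s5.png')
hsv=cv2.cvtColor(a,cv2.COLOR_BGR2HSV)
b=(hsv[...,0]>12)&(hsv[...,0]<28)&(hsv[...,1]>110)&(hsv[...,2]>80);b[:218]=0;b[250:]=0;b[:,:385]=0;b[:,440:]=0
print(np.argwhere(b)[:,::-1].tolist())
for y in(40,-40):
    print('wide end side px',proj('side',(.5036+(-12*c-s*y)/1e3,-.2403+(-12*s+c*y)/1e3,.0835)),proj('side',(.4913-s*y/1e3,-.2431+c*y/1e3,.0715)))
"
```

```text
[ 0.52306571 -0.17074803  0.0835    ] mm [39.37384202 60.54825236]
[ 0.52306571 -0.17074803  0.0835    ] mm [51.94831228 59.54192353]
[ 0.44902812 -0.19372416  0.0835    ] mm [-38.14661704  60.76375956]
[ 0.44902812 -0.19372416  0.0835    ] mm [-25.57214678  59.75743074]
[ 0.4796481  -0.20547932  0.0715    ] mm [-12.44306664  40.38989108]
[ 0.4796481  -0.20547932  0.0715    ] mm [ 0.13140362 39.38356225]
[[421, 218], [422, 218], [423, 218], [424, 218], [425, 218], [430, 218], [431, 218], [432, 218], [433, 218], [434, 218], [435, 218], [436, 218], [437, 218], [438, 218], [439, 218], [429, 219], [430, 219], [431, 219], [432, 219], [433, 219], [434, 219], [435, 219], [436, 219], [437, 219], [438, 219], [439, 219], [431, 220], [432, 220], [433, 220], [434, 220], [435, 220], [436, 220], [437, 220], [438, 220], [439, 220], [433, 221], [434, 221], [435, 221], [436, 221], [437, 221], [438, 221], [439, 221], [436, 222], [437, 222], [438, 222], [439, 222], [439, 223], [439, 249]]
wide end side px [393.74368081 224.67235323] [392.49002595 227.64983613]
wide end side px [425.0880008  238.13897565] [423.50725724 241.06761585]
```

```bash
python3 -m pendant '[[-0.0007,-0.0006,0.003,0.1,-0.1,0,1],[0,0,0.002,0,0,0,1],[0,0,0.002,0,0,0,1],[0,0,0.002,0,0,0,1],[0,0,0,0,0,0,1]]'
python3 -m pendant '[[0,0,0.001,0,0,0,1],[0,0,0.001,0,0,0,1],[0,0,0.001,0,0,0,1],[0,0,0,0,0,0,1]]'
python3 -c "
from h import *
go(.5027,-.2395,.092,17.4)"
```

```text
t: 8.43
tcp_pos: [0.5023, -0.2398, 0.099]
orientation: [-3.105, -0.475, 0.001]
force: [0.4, 0.9, -2.7]
grip_width: 0.0137
t: 8.93
tcp_pos: [0.5024, -0.2398, 0.0962]
orientation: [-3.105, -0.474, 0.001]
force: [-0.1, 0.0, -2.8]
grip_width: 0.0135
{'t': np.float64(8.925), 'qpos': array([-4.4540e-01,  9.9800e-02, -1.0760e-01,  1.3641e+00, -1.0000e-04,
        8.2220e-01]), 'tcp_pos': array([ 0.5024, -0.2398,  0.0962]), 'orientation': array([-3.1052e+00, -4.7450e-01,  1.1000e-03]), 'force': array([-0.1324,  0.0134, -2.7568]), 'moment': array([0.0111, 0.0284, 0.0078]), 'grip_width': np.float64(0.0135)}
toolshift now [ 0.0004262  -0.00020004  0.00417988] turn deg [-0.0275249   0.03500364 -0.02434887] shift in target frame [ 0.00042374 -0.00020187  0.00418004]
```

```bash
python3 -m pendant '[[0,0,0.001,0,0,0,1],[0,0,0.001,0,0,0,1],[0,0,0,0,0,0,1]]'
python3 -m pendant '[[0,0,0.001,0,0,0,1],[0,0,0,0,0,0,1]]'
python3 -m pendant '[[0,0,0.001,0,0,0,1],[0,0,0,0,0,0,1]]'
python3 -c "
from h import *
go(.5027,-.2395,.092,17.4)"
```

```text
t: 9.3
tcp_pos: [0.5024, -0.2398, 0.0942]
orientation: [-3.105, -0.475, 0.001]
force: [-0.4, 0.3, -3.2]
grip_width: 0.0134
t: 9.55
tcp_pos: [0.5025, -0.2399, 0.0934]
orientation: [-3.105, -0.475, 0.001]
force: [-0.5, -0.2, -1.8]
grip_width: 0.0134
t: 9.8
tcp_pos: [0.5024, -0.2399, 0.0923]
orientation: [-3.105, -0.475, 0.001]
force: [-0.5, 0.6, -1.3]
grip_width: 0.0135
{'t': np.float64(9.8), 'qpos': array([-4.4540e-01,  1.0110e-01, -1.1380e-01,  1.3564e+00, -1.0000e-04,
        8.2220e-01]), 'tcp_pos': array([ 0.5024, -0.2399,  0.0923]), 'orientation': array([-3.1054e+00, -4.7460e-01,  8.0000e-04]), 'force': array([-0.4753,  0.5849, -1.279 ]), 'moment': array([ 0.0164, -0.0138, -0.0187]), 'grip_width': np.float64(0.0135)}
toolshift now [ 0.00036564 -0.00027569  0.0003213 ] turn deg [-0.01259754  0.02581252 -0.02256369] shift in target frame [ 0.0003656  -0.00027561  0.00032141]
```

```bash
python3 -m pendant '[[0,0,0.0007,0,0,0,1],[0,0,0,0,0,0,1]]'
python3 -m pendant '[[0,0,0.0007,0,0,0,1],[0,0,0,0,0,0,1]]'
python3 -m pendant '[[0,0,0.0005,0,0,0,1],[0,0,0,0,0,0,1]]'
python3 -c "
from h import *
go(.5027,-.2395,.092,17.4)"
```

```text
t: 10.05
tcp_pos: [0.5024, -0.2399, 0.0916]
orientation: [-3.105, -0.475, 0.001]
force: [-0.6, 0.6, -1.0]
grip_width: 0.0131
t: 10.3
tcp_pos: [0.5024, -0.2398, 0.0909]
orientation: [-3.105, -0.475, 0.001]
force: [1.0, 0.5, -0.7]
grip_width: 0.0134
t: 10.55
tcp_pos: [0.5024, -0.2399, 0.0904]
orientation: [-3.105, -0.475, 0.001]
force: [-0.7, -0.2, -0.3]
grip_width: 0.0136
{'t': np.float64(10.55), 'qpos': array([-4.4540e-01,  1.0180e-01, -1.1680e-01,  1.3528e+00, -1.0000e-04,
        8.2210e-01]), 'tcp_pos': array([ 0.5024, -0.2399,  0.0904]), 'orientation': array([-3.1053e+00, -4.7450e-01,  7.0000e-04]), 'force': array([-0.6861, -0.2299, -0.3323]), 'moment': array([-0.0245, -0.08  , -0.0303]), 'grip_width': np.float64(0.0136)}
toolshift now [ 0.00035905 -0.00027064 -0.00160575] turn deg [-0.0157763   0.02493759 -0.02283751] shift in target frame [ 0.00035985 -0.00027005 -0.00160567]
```

```bash
python3 -m pendant '[[0,0,0.0005,0,0,0,1],[0,0,0,0,0,0,1]]'
python3 -m pendant '[[0,0,0.0005,0,0,0,1],[0,0,0,0,0,0,1]]'
python3 -c "
from h import *
go(.5027,-.2395,.092,17.4);a=snap('side','s6');b=snap('top','t6');cv2.imwrite('pics/s6c.png',cv2.resize(a[180:300,350:490,::-1],None,fx=5,fy=5,interpolation=2))"
```

```text
t: 10.8
tcp_pos: [0.5024, -0.2399, 0.0899]
orientation: [-3.105, -0.474, 0.001]
force: [-0.3, -1.2, -0.4]
grip_width: 0.014
t: 11.05
tcp_pos: [0.5024, -0.2399, 0.0897]
orientation: [-3.105, -0.475, 0.001]
force: [-0.6, 1.6, 2.5]
grip_width: 0.0135
{'t': np.float64(11.05), 'qpos': array([-4.4540e-01,  1.0180e-01, -1.1810e-01,  1.3512e+00, -1.0000e-04,
        8.2220e-01]), 'tcp_pos': array([ 0.5024, -0.2399,  0.0897]), 'orientation': array([-3.1055e+00, -4.7450e-01,  5.0000e-04]), 'force': array([-0.6454,  1.5712,  2.4833]), 'moment': array([ 0.0741,  0.1355, -0.0378]), 'grip_width': np.float64(0.0135)}
toolshift now [ 0.00036451 -0.00027736 -0.00232173] turn deg [-0.00759636  0.01796206 -0.0245916 ] shift in target frame [ 0.00036536 -0.0002769  -0.00232165]
```

View pics/s6c.png

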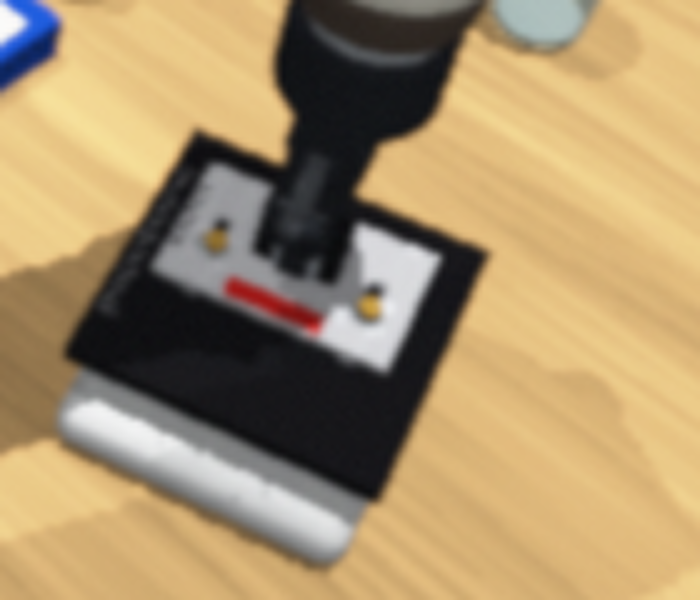

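```bash
python3 -m pendant '[[-0.001,0,-0.0003,0,0,0,1],[-0.0015,0,0,0,0,0,1],[-0.0015,0,0,0,0,0,1],[0,0,0,0,0,0,1]]'
python3 -m pendant '[[-0.0015,0,0,0,0,0,1],[-0.0015,0,0,0,0,0,1],[-0.0015,0,0,0,0,0,1],[0,0,0,0,0,0,1]]'
python3 -c "
from h import *
s=st();d=s['tcp_pos'][:2]-[.5024,-.2399];print(d@[.954,.299]*1e3,d@[-.299,.954]*1e3)
d=s['tcp_pos'][:2]-[.4913,-.2431];print(d@[.954,.299]*1e3,d@[-.299,.954]*1e3)"
```

```text
t: 11.65
tcp_pos: [0.4984, -0.2411, 0.0897]
orientation: [-3.105, -0.474, 0.001]
force: [0.4, 0.5, 0.6]
grip_width: 0.0138
t: 12.15
tcp_pos: [0.494, -0.2424, 0.0897]
orientation: [-3.105, -0.474, 0.001]
force: [0.5, 0.3, 0.9]
grip_width: 0.0135
{'t': np.float64(12.15), 'qpos': array([-4.5600e-01,  8.7200e-02, -1.3390e-01,  1.3506e+00, -4.0000e-04,
        8.1160e-01]), 'tcp_pos': array([ 0.494 , -0.2424,  0.0897]), 'orientation': array([-3.1054e+00, -4.7430e-01,  1.5000e-03]), 'force': array([0.4761, 0.2868, 0.883 ]), 'moment': array([ 0.0267, -0.2143,  0.0037]), 'grip_width': np.float64(0.0135)}
-8.738054842542011 0.07565746866884959
2.8081451574579384 -0.1904425313311256
```

```bash
python3 -m pendant '[[-0.0015,0,0,0,0,0,1],[-0.0015,0,0,0,0,0,1],[-0.0015,0,0,0,0,0,1],[-0.0015,0,0,0,0,0,1],[0,0,0,0,0,0,1]]'
python3 -m pendant '[[-0.001,0,0,0,0,0,1],[0,0,0,0,0,0,1]]'
python3 -m pendant '[[-0.0007,0,0,0,0,0,1],[0,0,0,0,0,0,1]]'
python3 -m pendant '[[-0.0007,0,0,0,0,0,1],[0,0,0,0,0,0,1]]'
python3 -c "
from h import *
s=st();d=s['tcp_pos'][:2]-[.4913,-.2431];print(d@[.954,.299]*1e3,d@[-.299,.954]*1e3,s['force'][:2]@[.954,.299])"
```

```text
t: 12.78
tcp_pos: [0.4883, -0.2442, 0.0896]
orientation: [-3.105, -0.474, 0.002]
force: [-0.0, -0.4, -0.4]
grip_width: 0.0132
t: 13.02
tcp_pos: [0.4875, -0.2445, 0.0896]
orientation: [-3.105, -0.475, 0.001]
force: [0.8, 0.1, -0.9]
grip_width: 0.0134
t: 13.28
tcp_pos: [0.4869, -0.2447, 0.0897]
orientation: [-3.105, -0.475, 0.001]
force: [0.8, 0.1, 0.6]
grip_width: 0.0136
t: 13.52
tcp_pos: [0.4863, -0.2449, 0.0897]
orientation: [-3.105, -0.474, 0.001]
force: [2.9, 0.3, -1.0]
grip_width: 0.0135
{'t': np.float64(13.525), 'qpos': array([-0.4665,  0.0731, -0.1489,  1.3494, -0.    ,  0.8011]), 'tcp_pos': array([ 0.4863, -0.2449,  0.0897]), 'orientation': array([-3.1052e+00, -4.7440e-01,  7.0000e-04]), 'force': array([ 2.8787,  0.3251, -0.9727]), 'moment': array([ 0.0903, -0.5012, -0.0399]), 'grip_width': np.float64(0.0135)}
-5.317942904852606 -0.21557997182563896 2.8434738309381284
```

```bash
python3 -m pendant '[[-0.0004,0,0,0,0,0,1],[0,0,0,0,0,0,1]]'
python3 -m pendant '[[-0.0004,0,0,0,0,0,1],[0,0,0,0,0,0,1]]'
python3 -c "
from h import *
s=st();d=s['tcp_pos'][:2]-[.4913,-.2431];print(d@[.954,.299]*1e3,d@[-.299,.954]*1e3,s['force'][:2]@[.954,.299]);a=snap('side','s7');b=snap('top','t7');cv2.imwrite('pics/s7c.png',cv2.resize(a[180:300,350:490,::-1],None,fx=5,fy=5,interpolation=2));cv2.imwrite('pics/t7c.png',cv2.resize(b[110:230,340:480,::-1],None,fx=5,fy=5,interpolation=2))"
```

```text
t: 13.78
tcp_pos: [0.4862, -0.2449, 0.0897]
orientation: [-3.105, -0.475, -0.0]
force: [5.1, 1.3, -1.7]
grip_width: 0.0134
t: 14.02
tcp_pos: [0.486, -0.2449, 0.0897]
orientation: [-3.105, -0.475, -0.001]
force: [6.5, 2.2, -2.4]
grip_width: 0.0132
{'t': np.float64(14.025), 'qpos': array([-4.6720e-01,  7.1900e-02, -1.5010e-01,  1.3487e+00,  7.0000e-04,
        8.0010e-01]), 'tcp_pos': array([ 0.486 , -0.2449,  0.0897]), 'orientation': array([-3.105e+00, -4.749e-01, -9.000e-04]), 'force': array([ 6.5315,  2.1946, -2.3831]), 'moment': array([ 0.3715, -1.2854, -0.0749]), 'grip_width': np.float64(0.0132)}
-5.595411746290641 -0.17191236576655042 6.887227400891972
```

View pics/s7c.png

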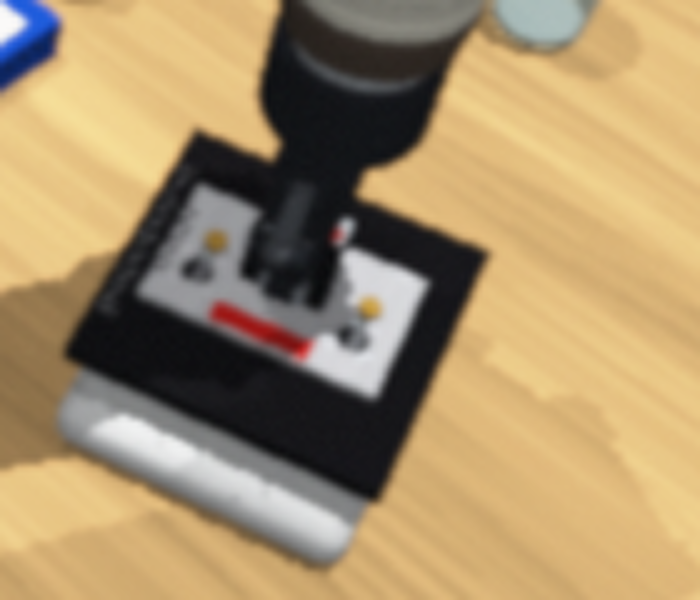

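View pics/t7c.png

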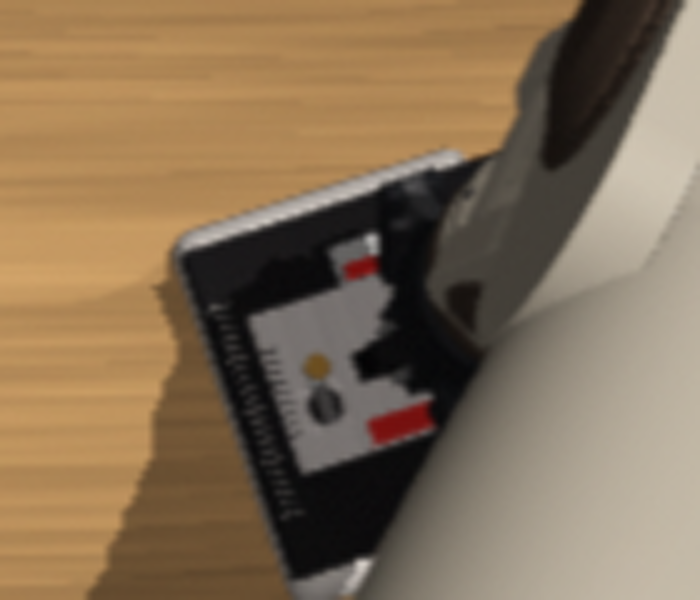

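```bash
python3 -m pendant '[[-0.0005,0,0,0,0,0,1],[0,0,0,0,0,0,1]]'
python3 -m pendant '[[-0.0005,0,0,0,0,0,1],[0,0,0,0,0,0,1],[0,0,0,0,0,0,1]]'
python3 -c "
from h import *
s=st();d=s['tcp_pos'][:2]-[.4913,-.2431];print(d@[.954,.299]*1e3,d@[-.299,.954]*1e3,s['force'][:2]@[.954,.299])"
```

```text
t: 14.38
tcp_pos: [0.4859, -0.245, 0.0897]
orientation: [-3.105, -0.475, -0.002]
force: [7.9, 2.9, -3.4]
grip_width: 0.0137
t: 14.75
tcp_pos: [0.4858, -0.245, 0.0898]
orientation: [-3.105, -0.475, -0.003]
force: [11.3, 3.3, -4.0]
grip_width: 0.0136
{'t': np.float64(14.75), 'qpos': array([-0.468 ,  0.0704, -0.1516,  1.3475,  0.0018,  0.7989]), 'tcp_pos': array([ 0.4858, -0.245 ,  0.0898]), 'orientation': array([-3.1047, -0.4755, -0.0034]), 'force': array([11.3074,  3.3397, -4.0046]), 'moment': array([ 0.6272, -2.1172, -0.1356]), 'grip_width': np.float64(0.0136)}
-5.785195602370843 -0.1912777195190938 11.785834315985326
```

```bash
python3 -m pendant '[[0.0011,0,0,0,0,0,1],[0,0,0,0,0,0,1]]'
python3 -m pendant '[[0,0,0,0,0,0,0.8],[0,0,0,0,0,0,0.6],[0,0,0,0,0,0,0.3],[0,0,0,0,0,0,0],[0,0,0,0,0,0,0],[0,0,0,0,0,0,0]]'
python3 -c "
from h import *
s=st()"
```

```text
t: 15.0
tcp_pos: [0.4861, -0.2449, 0.0897]
orientation: [-3.105, -0.475, -0.0]
force: [6.1, 1.2, -2.1]
grip_width: 0.0137
t: 15.75
tcp_pos: [0.4856, -0.2451, 0.0897]
orientation: [-3.105, -0.474, 0.001]
force: [-0.3, -0.2, 0.1]
grip_width: 0.0858
{'t': np.float64(15.75), 'qpos': array([-4.6740e-01,  7.1900e-02, -1.5010e-01,  1.3494e+00, -2.0000e-04,
        8.0010e-01]), 'tcp_pos': array([ 0.4856, -0.2451,  0.0897]), 'orientation': array([-3.1053e+00, -4.7450e-01,  1.0000e-03]), 'force': array([-0.339 , -0.2473,  0.0741]), 'moment': array([-0.0758,  0.0106,  0.0294]), 'grip_width': np.float64(0.0858)}
```

Released. Raise and move aside to look.

```bash
python3 -m pendant '[[0,0,-0.01,0,0,0,0],[0,0,-0.03,0,0,0,0],[0,0,-0.05,0,0,0,0],[0,0,-0.05,0,0,0,0],[0,-0.04,-0.02,0,0,0,0],[0,-0.06,0,0,0,0,0],[0,-0.06,0,0,0,0,0],[0,-0.06,0,0,0,0,0],[0,-0.04,0,0,0,0,0],[0,0,0,0,0,0,0],[0,0,0,0,0,0,0]]'
python3 -c "
from h import *
s=st();a=snap('side','s8');b=snap('top','t8');cv2.imwrite('pics/s8c.png',cv2.resize(a[180:300,350:490,::-1],None,fx=5,fy=5,interpolation=2));cv2.imwrite('pics/t8c.png',cv2.resize(b[130:240,365:475,::-1],(600,600),interpolation=2))"
```

```text
t: 17.12
tcp_pos: [0.4082, 0.0028, 0.2503]
orientation: [3.105, 0.475, 0.0]
force: [-0.5, -0.0, 0.1]
grip_width: 0.0856
{'t': np.float64(17.125), 'qpos': array([ 6.9000e-03, -2.4880e-01, -1.3760e-01,  1.6817e+00, -1.0000e-04,
        1.2738e+00]), 'tcp_pos': array([0.4082, 0.0028, 0.2503]), 'orientation': array([3.1053e+00, 4.7550e-01, 4.0000e-04]), 'force': array([-0.5367, -0.0475,  0.1389]), 'moment': array([-0.0213,  0.0084,  0.0474]), 'grip_width': np.float64(0.0856)}
```

View pics/s8c.png

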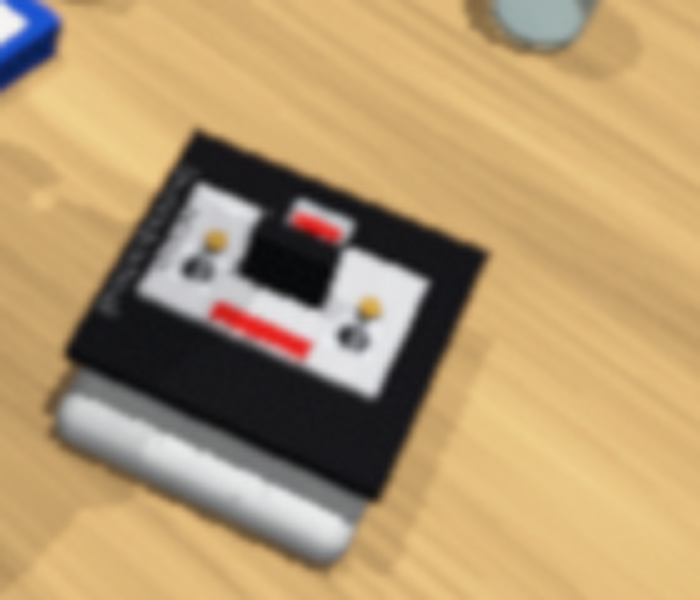

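View pics/t8c.png

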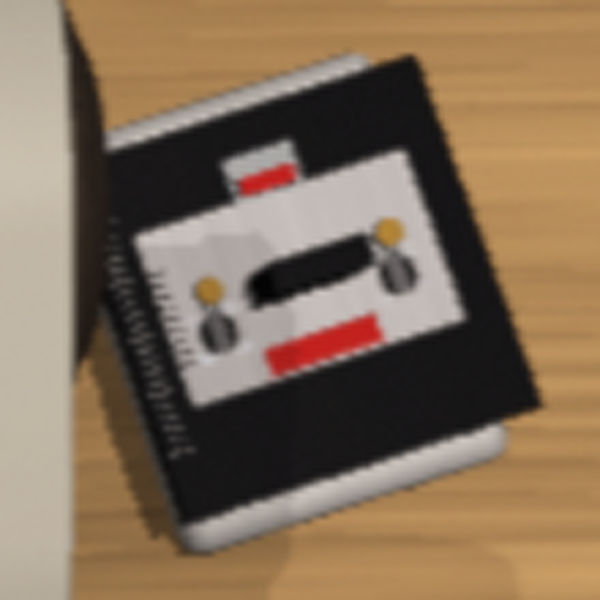

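View pics/t8.png

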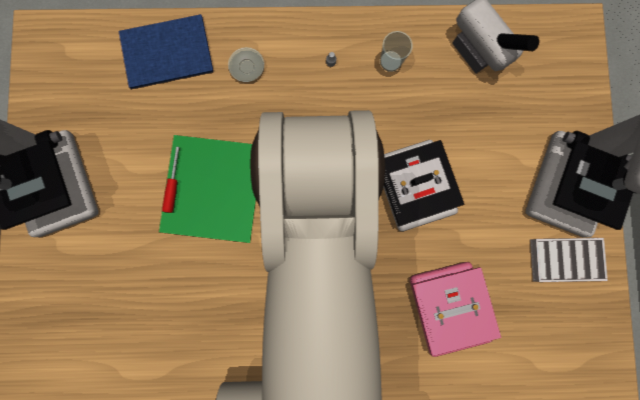

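```bash
python3 -c "
from h import *
a=cv2.imread('pics/t8.png')
P=[]
c,s=np.cos(np.radians(17.4)),np.sin(np.radians(17.4))
k=110/600
f=lambda u,v,z:1e3*np.array([[c,s],[-s,c]])@(ray('top',365+u*k-.5,130+v*k-.5,z)[:2]-[.4913,-.2431])
for u,v in [(135,235),(408,150),(465,320),(200,408)]: P.append(f(u,v,.066))
print(np.round(P,1),np.mean(P,0))
print('screws',f(208,291,.0715),f(389,231,.0715))
hsv=cv2.cvtColor(a,cv2.COLOR_BGR2HSV)
red=((hsv[...,0]<8)|(hsv[...,0]>172))&(hsv[...,1]>120)
for n in('t0','t8'):
    a=cv2.imread(f'pics/{n}.png');hsv=cv2.cvtColor(a,cv2.COLOR_BGR2HSV)
    red=((hsv[...,0]<8)|(hsv[...,0]>172))&(hsv[...,1]>100)
    q=np.argwhere(red[155:170,400:430]);print(n,len(q),q.mean(0))
snap('side','s9')
a=cv2.imread('pics/s9.png');hsv=cv2.cvtColor(a,cv2.COLOR_BGR2HSV)
for n in('s0','s9'):
    a=cv2.imread(f'pics/{n}.png');hsv=cv2.cvtColor(a,cv2.COLOR_BGR2HSV)
    red=((hsv[...,0]<8)|(hsv[...,0]>172))&(hsv[...,1]>100)
    q=np.argwhere(red[215:233,400:430]);print(n,len(q),q.mean(0))
"
```

```text
[[ 32.6  60.3]
 [ 30.7 -61.3]
 [-44.8 -59.1]
 [-44.8  58.9]] [-6.58353684 -0.30213166]
screws [ 0.14013417 40.50820659] [  0.24258986 -39.98099019]
t0 36 [ 7.5 13.5]
t8 36 [ 7.5 13.5]
s0 27 [10. 13.]
s9 39 [10.43589744 12.48717949]
```

View pics/s9.png

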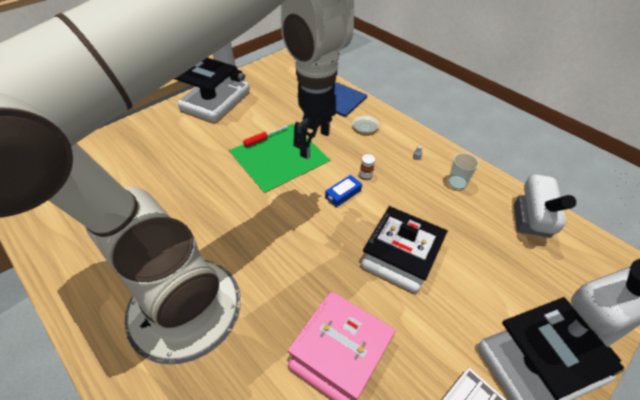

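```bash
python3 -c "
from h import *
print(manip.close_job())"
```

```text
the job is handed in; nothing more can be done
None
```

The slide-carrier plate is back on the stage, fully home under the two screw heads, and the job is handed in at about 17 s of the 64 s limit. I gripped it by the black grip and lowered it flat with the heads passing freely through the wide ends. I then slid it about 17 mm to the stage's -x, until it met a hard stop at about 12 N.

**Final position:** the top picture puts the plate's middle about 6.6 mm to -x of the screws (±1 mm). The tool reading during the slide gave 5.8 mm; both fit the expected 6 mm.

**Latch:** its red top shows clear of the trailing edge, with the same position and pixel count in the top view as before the start. In the side view it showed more red pixels than before (39 against 27), which I put down to lighting. Nothing measures the latch directly, so "up" rests on these pictures and the slide distance.

**Everything else:** the gripper is open and clear of everything. To the eye, the screwdriver, slide box, jar and pink look-alike stand where they were; I did not measure them. The jar and slide box were hidden by the arm in the last top view, so I judged those two from the side view alone.

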